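# Right the seed jar, peel a bead tray off the stack and hold it out

### The job

A maker wants to fill a fresh tray from the jar of green seeds. Stand the fallen jar upright on the table and let go of it; then take the top tray of the sticky stack by one cut corner and peel it off by raising that corner first, some 3 cm, while the opposite corner still rests on the stack, leaving the trays below where they are and the other things on the table undisturbed. Finish while holding the tray: keep it in the gripper, level, close beside the jar but not over it, with its underside about a hand's breadth (8 to 15 cm) above the table and touching nothing but the gripper.

Things in the scene. Friction and masses are not known exactly. Their poses are not given: they have to be found in the camera images.
- jar: Clear square screw-top jar full of green seeds, round black lid. Body 56 x 56 mm, 74 mm tall; lid 50 mm across; 95 mm tall in all; about 0.2 kg. It starts lying on one flat side of its body on the table. Origin: centre of its base; its own z runs from base to lid (horizontal while it lies, up when it stands), x and y are square to its flat sides.
- tray: Top one of five alike nested blue plastic bead trays, rigid, 0.13 kg, empty. 170 (x) by 130 (y) by 34 mm with cut corners: vertical collar 22 mm high, flush outside with the trays below (dark seam between), over a 12 mm foot sunk in the tray below. Inside: floor 31 mm, and a ledge 6 mm wide along the wall 19 mm, below the rim. Origin: centre of underside, z up. Seated: rim 122 mm above the table.
- tray_corner0 (a point): Top tray's cut corner at its own +x +y: middle of the wall's outer edge at rim height; in the tray frame (70, 50, 34) mm. Each cut corner is a flat vertical wall at 45 degrees, 42 mm long outside, 35 mm inside, 8 mm thick (sides 6 mm). All four alike; any may be used. Oppopoint corner: tray_corner3. Sticky lugs under each corner grip the foot with about 1 N until that corner has risen about 8 mm.
- tray_corner1 (a point): As tray_corner0, the cut corner towards the tray's +x -y; in the tray frame (70, -50, 34) mm. Oppopoint corner: tray_corner2.
- tray_corner2 (a point): As tray_corner0, the cut corner towards the tray's -x +y; in the tray frame (-70, 50, 34) mm. Oppopoint corner: tray_corner1.
- tray_corner3 (a point): As tray_corner0, the cut corner towards the tray's -x -y; in the tray frame (-70, -50, 34) mm. Oppopoint corner: tray_corner0.
- stack: The four lower trays of the stack, firmly stuck together into one block, about 0.62 kg, loose on the table: same outline as the top tray (170 x 130 mm, cut corners), 100 mm tall. Origin: centre of its underside, z up; x and y as for the top tray.
- jar_cream: Upright bystander: same kind of jar with cream beads and a white lid, 56 x 56 x 95 mm; origin at the centre of its base.
- jar_brown: Upright bystander: same kind of jar with brown beads and a white lid, 56 x 56 x 95 mm; origin at the centre of its base.
- angel_a: Small ivory angel figure, bystander, 36 mm across, 72 mm tall; origin at the centre of its base.
- angel_b: Second ivory angel figure, bystander, as angel_a.
- dish: Blue dish of gold beads, bystander, 90 mm across, 22 mm tall; origin at the centre of its underside.
- spool: Black cord spool standing on its end, bystander, 56 mm across, 50 mm tall; origin at the centre of its underside.
- scissors: Orange-handled scissors lying flat, bystander, 150 mm long, 7 mm high; origin at the middle of the underside, x towards the points.
- glue: Small red glue tube lying flat, bystander, about 75 mm long, 12 mm high; origin at the centre of its underside, x towards the nozzle.

How it is judged (in metres and radians):
On the way, in this order (a step that is already met when the one before it is completed fails the run):
1. the jar stands upright on the table, let go (angle between jar's own z axis and vertical below 0.1 rad and height (world z) of jar below 0.008 m and linear speed of jar below 0.02 m/s and contact force between the arm and jar below 0.05 N), for 0.3 s.
2. one corner of the top tray is raised at least 20 mm while the opposite corner still rests on the stack (within 6 mm of its seat) (((z of tray_corner0 in the frame of stack below 0.128 m and z of tray_corner3 in the frame of stack above 0.142 m) or (z of tray_corner1 in the frame of stack below 0.128 m and z of tray_corner2 in the frame of stack above 0.142 m) or (z of tray_corner2 in the frame of stack below 0.128 m and z of tray_corner1 in the frame of stack above 0.142 m) or (z of tray_corner3 in the frame of stack below 0.128 m and z of tray_corner0 in the frame of stack above 0.142 m))), for 0.05 s.
At the end, for the whole second after the job is handed in: Tray held still by the fingers alone, within 0.2 rad of level, underside 60-190 mm above the table, centre 85-240 mm from the jar axis seen from above, touching nothing else; jar upright within 0.1 rad on the table, untouched; lower trays flat, within 30 mm of their start (all of step 1 and contact force between the fingers and tray above 1 N and height (world z) of tray between 0.06 and 0.19 m and angle between tray's own z axis and vertical below 0.2 rad and linear speed of tray below 0.02 m/s and horizontal distance between tray and jar between 0.085 and 0.24 m and angle between stack's own z axis and vertical below 0.05 rad and height (world z) of stack below 0.006 m and distance of stack from where it was at the start of the episode below 0.03 m and contact force between tray and stack below 0.05 N and contact force between tray and jar below 0.05 N and contact force between tray and jar_cream below 0.05 N and contact force between tray and jar_brown below 0.05 N and contact force between tray and angel_a below 0.05 N and contact force between tray and angel_b below 0.05 N and contact force between tray and dish below 0.05 N and contact force between tray and spool below 0.05 N and contact force between tray and scissors below 0.05 N and contact force between tray and glue below 0.05 N); the arm keeps its last pose, push and grip.
It fails at once if the lower trays are lifted or tipped along with the top one (more than 15 mm or 0.12 rad) or pushed more than 30 mm (angle between stack's own z axis and vertical above 0.12 rad or height (world z) of stack above 0.015 m or distance of stack from where it was at the start of the episode above 0.03 m).
It fails at once if another thing on the table is moved more than 30 mm or tipped over (distance of any of jar_cream, jar_brown, angel_a, angel_b, dish, spool, scissors, glue from where it was at the start of the episode above 0.03 m or angle between any of jar_cream, jar_brown, angel_a, angel_b, dish, spool, scissors, glue's own z axis and vertical above 0.4 rad).
It also fails if it takes over 67 s, if anything falls off the work surface, if the arm or the gripper's body presses on something with over 40 N, if the wrist force passes 120 N, or if a joint passes its speed limit or range.

### The arm

A 6-joint arm with a two-finger parallel gripper is mounted at the origin on the work surface. World frame = base frame: x ahead of the robot, y to its left, z up, the work surface at z = 0. Lengths are in mm, angles in rad, forces in N, time in s.
With the tool pointing down it reaches from about 325 to 900 mm from the base axis. Payload 6.1 kg.
Tool frame: the origin (TCP) lies on the centre line of the jaws, within the pads' length; the fingertips stand 11 mm ahead of it and the grasp point (between the pads) lies 8 mm behind it; z points along the fingers, y is the line along which they close (so a half turn about z gives the same grasp; the last joint's range is limited). The gripper opens to 85 mm and grips with 20 to 120 N. Pads are 22 mm wide; open, the fingers measure 114 mm over their backs; the gripper's body (76 mm by 85 mm) begins 54 mm behind the grasp point. The pads swing forward as they close: fully open they stand 13 mm farther back than shut.
Start: joints at [1.164, 0.22, 1.526, -0, 1.395, -0.126], TCP at [173.201, 600.514, 205.2] pointing down, gripper open.
Joint ranges: [-2.98, 2.98], [-0.91, 2.08], [0.09, 2.57], [-1.24, 4.39], [0.2, 2.65], [-2.68, 2.68]. Speed limits (rad/s): [2.57, 2.57, 3.01, 3.14, 3.14, 3.14].

### API

Orientations are given as a 3x3 rotation matrix whose columns are the frame's x, y, z axes.
In Python, from workcell import manip gives the robot as it stands.
- The arm moves only by the shell command python3 inch.py 'ROWS' [OPENING]. ROWS is rows parted by semicolons, their numbers by spaces, 1 to 5 of them, each of 6 numbers: dx, dy, dz in mm, then a rotation vector rx, ry, rz in rad; each row is the pose to reach, as a shift and turn from the pose commanded when the command began, along the tool's axes at that moment; what a row does not reach only later rows make up. A row lasts 1/10 s, in which the tool goes at most 50 mm and 0.15 rad, less where a joint would pass 70% of its speed; a pose out of reach is approached as far as the arm can. OPENING is the finger opening in mm, set as the command begins (- or left out keeps the last). The fingers move at their own pace and stop on an object; the grip force is fixed at half the most. Time passes only in rows, so rows that do not move let the fingers close. It prints the time, the measured TCP pose, the force, the opening and the grip force at its end.
- manip.state(): the state, without advancing time (a new reading comes with each control period).
- manip.get_image(name): name is "scene" or "side" or "wrist"; returns the picture (420x560x3 uint8, blue, green, red); there is no depth.
- manip.camera_model(name): a dict with "intrinsics" (3x3 intrinsics, pixels), "k1" (the pictures are not rectified: a ray, as slopes to the right and down, at radius r is drawn at 1 + k1 r^2 times it, then the intrinsics apply), "camera_from_world" (4x4, takes a point from world to camera coordinates). Camera axes: x right, y down, z forward; pixel columns grow to the right and rows downward; lengths in mm; the calibration is good to about 2 mm. A picture is of the moment at which its call begins: read the wrist's pose just before it. camera_model takes no time and is no camera call; for the wrist camera it gives the pose at the moment of the call.
- manip.job_done(): hands the job in; it is judged then, once.
The state is a dict: "time": time; "joint_pos": joint angles; "qd": joint speeds; "tau": joint torques, N m; "position": TCP position; "orientation": TCP orientation; "ft_force": force on the tool from outside, world axes, zero at the start; "ft_torque": the same for the moment, N m; "gripper_width": finger opening in mm; "finger_force": force on a finger pad.
Only numpy, scipy, OpenCV 4.12 (cv2) and the standard library are available. Lean on these libraries where they do the work, as an engineer would, in place of code of your own. Each camera call takes 0.05 s, during which the arm holds its last target. There are 200 camera calls.

## Working session

There is one attempt and no reset: what is moved stays moved. The work goes in short steps, Python scripts to look and compute and a shell command to move; the robot and the scene stay as the last step left them, time stands still between calls to the robot, and variables do not carry over. Pictures are saved under pics/ and viewed, at most 10 in all, crops included, and the job is handed in when it is done.

```bash
ls; mkdir -p pics
python3 - <<'E'
from workcell import manip
import cv2
for n in("scene","side"):
    cv2.imwrite(f"pics/{n}0.png",manip.get_image(n))
    m=manip.camera_model(n);print(n,m)
s=manip.state();print(s["position"],s["orientation"],s["time"])
E
```

```text
inch.py
pics
workcell.py
scene {'intrinsics': array([[446.59355014,   0.        , 270.32406891],
       [  0.        , 446.59355014, 209.33435704],
       [  0.        ,   0.        ,   1.        ]]), 'k1': -0.1333873800450788, 'camera_from_world': array([[ 7.49961861e-01,  6.61255221e-01, -1.72841102e-02,
        -4.12027140e+02],
       [ 3.94454173e-01, -4.68039621e-01, -7.90787468e-01,
        -1.52681825e+02],
       [-5.31001990e-01,  5.86242651e-01, -6.11846746e-01,
         1.61946849e+03],
       [ 0.00000000e+00,  0.00000000e+00,  0.00000000e+00,
         1.00000000e+00]])}
side {'intrinsics': array([[382.93950488,   0.        , 284.14308882],
       [  0.        , 382.93950488, 218.28207523],
       [  0.        ,   0.        ,   1.        ]]), 'k1': 0.020533329364747985, 'camera_from_world': array([[-9.28151898e-01, -3.72056694e-01,  1.03860772e-02,
         5.15370996e+02],
       [-2.81821272e-01,  6.84270950e-01, -6.72569726e-01,
         2.24040197e+02],
       [ 2.43127178e-01, -6.27173885e-01, -7.39960872e-01,
         9.72342084e+02],
       [ 0.00000000e+00,  0.00000000e+00,  0.00000000e+00,
         1.00000000e+00]])}
[172.98822321 599.95333189 204.18891379] [[-9.60830584e-01  2.77135611e-01 -6.65440715e-04]
 [ 2.77136353e-01  9.60829160e-01 -1.66331685e-03]
 [ 1.78410513e-04 -1.78258351e-03 -9.99998395e-01]] 0.1
```
View pics/scene0.png

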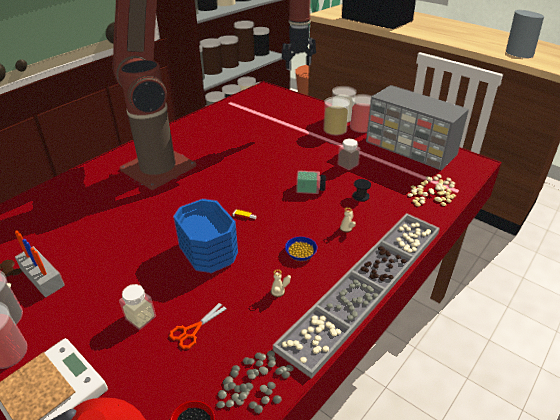

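View pics/side0.png

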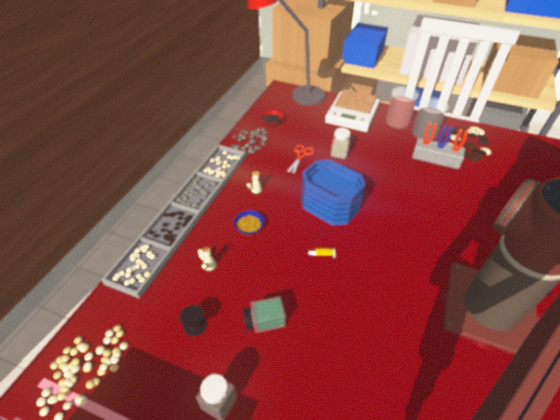

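The scene view shows the green jar near (308,182) with its lid to the right, and the stack near (207,235). The side view shows the jar near (266,315) and the stack near (333,190). I'll enlarge both.

Run:
```python
import cv2,numpy as np
a=cv2.imread("pics/scene0.png");b=cv2.imread("pics/side0.png")
def crop(im,x,y,w,h,s):
    c=cv2.resize(im[y:y+h,x:x+w],None,fx=s,fy=s,interpolation=cv2.INTER_CUBIC)
    for i in range(0,w,10):
        cv2.line(c,(i*s,0),(i*s,4 if i%50 else 12),(255,255,255),1)
        if i%20==0: cv2.putText(c,str(x+i),(i*s,22),0,.35,(255,255,255))
    for i in range(0,h,10):
        cv2.line(c,(0,i*s),(5,i*s),(255,255,255),1)
        if i%20==0: cv2.putText(c,str(y+i),(6,i*s+4),0,.35,(255,255,255))
    return c
st=np.hstack([crop(a,165,190,80,90,5),crop(b,294,150,80,90,5)])
cv2.imwrite("pics/st.png",st)
j=np.hstack([crop(a,285,160,50,40,8),crop(b,235,290,50,40,8)])
j2=np.hstack([crop(a,255,155,130,70,3),np.zeros((210,10,3),np.uint8),crop(b,180,270,130,90,3)[:210]])
j2=cv2.copyMakeBorder(j2,0,0,0,800-j2.shape[1],cv2.BORDER_CONSTANT)
cv2.imwrite("pics/jar.png",np.vstack([j,j2]))
```

View pics/st.png

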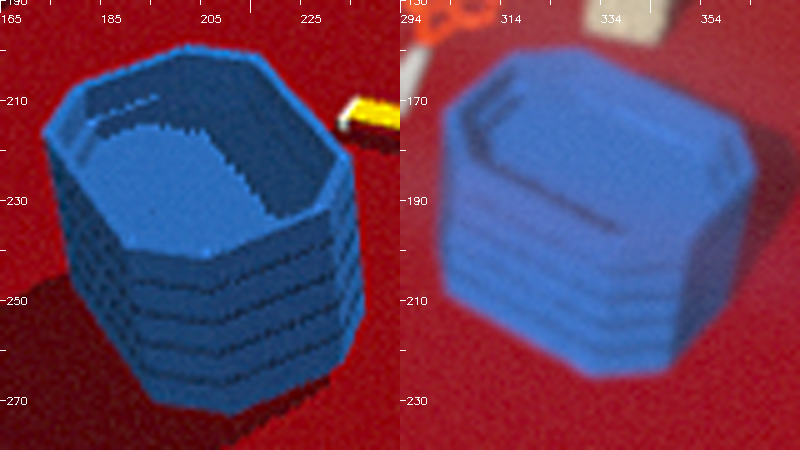

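View pics/jar.png

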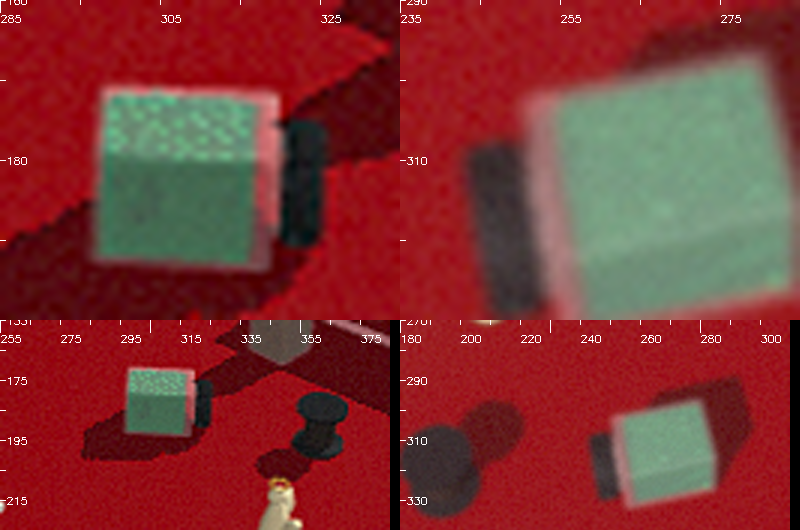

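```bash
cat > h.py <<'E'
import numpy as np
from workcell import manip
from scipy.optimize import least_squares
def proj(n,P,m=None):
    m=m or manip.camera_model(n);P=np.atleast_2d(P)
    c=P@m["camera_from_world"][:3,:3].T+m["camera_from_world"][:3,3]
    s=c[:,:2]/c[:,2:];s=s*(1+m["k1"]*(s**2).sum(1,keepdims=True))
    K=m["intrinsics"];return s*[K[0,0],K[1,1]]+K[:2,2]
def fit(obs,model,x0):
    # obs: {cam: [(u,v)|None]} in order of model points
    ms={n:manip.camera_model(n) for n in obs}
    def f(x):
        P=model(x);r=[]
        for n,o in obs.items():
            q=proj(n,P,ms[n]);r+=[q[i]-p for i,p in enumerate(o) if p is not None]
        return np.concatenate(r)
    s=least_squares(f,x0,loss="soft_l1");return s.x,np.round(f(s.x).reshape(-1,2),1)
def R2(a):return np.array([[np.cos(a),-np.sin(a)],[np.sin(a),np.cos(a)]])
E
python3 - <<'E'
from h import *
m=manip.camera_model("scene")
def ray(n,uv,z):
    return least_squares(lambda p:proj(n,[p[0],p[1],z])[0]-uv,[400,0]).x
S=[(203,199),(217.4,201),(235.4,221),(231,231.6),(206.6,241.4),(190,239.4),(173.6,216.6),(180.4,207.4)]
D=[(317,160),(329.6,159),(362,174.4),(365.4,184.4),(352,198),(334,203.5),None,(302.6,172.4)]
for p in S: print("S",ray("scene",p,122).round())
for p in D:
    if p: print("D",ray("side",p,122).round())
# jar corners top face z=56
for p in [(297.9,171),(319.9,171.5),(319,180.2),(297.4,179.6)]: print("jS",ray("scene",p,56).round())
for p in [(281,297),(250.7,302.1),(254.7,321.7),(284,314)]: print("jD",ray("side",p,56).round())
E
```

```text
S [ 410. -125.]
S [ 448. -105.]
S [ 549. -135.]
S [ 571. -173.]
S [ 551. -239.]
S [ 513. -262.]
S [ 408. -230.]
S [ 391. -192.]
D [ 546. -242.]
D [ 512. -261.]
D [ 403. -230.]
D [ 383. -191.]
D [ 404. -123.]
D [444. -83.]
D [ 567. -171.]
jS [461. 240.]
jS [519. 284.]
jS [547. 241.]
jS [492. 199.]
jD [483. 203.]
jD [544. 243.]
jD [514. 285.]
jD [459. 242.]
```

Run:
```python
from h import *
S=[(203,199),(217.4,201),(235.4,221),(231,231.6),(206.6,241.4),(190,239.4),(173.6,216.6),(180.4,207.4)]
D=[(365.4,184.4),]
# model octagon order starting at S order: (-85,35),(-55,65),(55,65),(85,35),(85,-35),(55,-65),(-55,-65),(-85,-35)
O=np.array([(-85,35),(-55,65),(55,65),(85,35),(85,-35),(55,-65),(-55,-65),(-85,-35)],float)
def mo(x): return np.c_[O@R2(x[2]).T+x[:2],np.full(8,122.)]
Dm=[(352,198),None,None,(302.6,172.4),(317,160),(329.6,159),(362,174.4),(365.4,184.4)]
for o in ({"scene":S},{"side":Dm},{"scene":S,"side":Dm}):
    x,r=fit(o,mo,[480,-184,-.28]);print("tray",x.round(3),r.ravel())
def mj(x):
    b=np.array([(0,28,56),(74,28,56),(74,-28,56),(0,-28,56),(0,-28,0),(74,-28,0),(0,28,0)],float)
    return np.c_[b[:,:2]@R2(x[2]).T+x[:2],b[:,2]]
JS=[(297.9,171),(319.9,171.5),(319,180.2),(297.4,179.6),(296.5,192.75),(318.5,193.75),None]
JD=[(284,314),(254.7,321.7),(250.7,302.1),(281,297),None,(None),(285.7,325)]
for o in ({"scene":JS},{"side":JD},{"scene":JS,"side":JD}):
    x,r=fit(o,mj,[476,220,.65]);print("jar",x.round(3),r.ravel())
x,_=fit({"scene":JS},mj,[476,220,.65])
def g(n,uv,z=0): return least_squares(lambda p:proj(n,[p[0],p[1],z])[0]-uv,[400,0]).x.round()
for k,n,uv,z in [("spool","scene",(361,195),0),("whitejar","scene",(348,166),0),("glue","scene",(244,214),0),("dish","scene",(300,251),10),("angelb","scene",(346,234),0),("angela","scene",(276,296),0),("cream","scene",(140,320),0)]: print(k,g(n,uv,z))
```

```text
tray [ 4.79832e+02 -1.82587e+02 -2.92000e-01] [-0.1 -0.2 -0.3 -0.4  0.4  0.5  0.   0.2 -0.3  0.3  0.4 -0.1  0.3 -0.2
 -0.5 -0.3]
tray [ 4.75236e+02 -1.82142e+02 -2.92000e-01] [ 0.2 -0.3  0.2 -0.3 -0.4  0.3  0.7  0.4 -0.5  0.1 -0.2 -0.1]
tray [ 4.77557e+02 -1.81920e+02 -2.94000e-01] [-0.4 -0.6 -0.6 -0.8 -0.1  0.1 -0.5 -0.3 -0.8 -0.2 -0.  -0.6  0.  -0.6
 -0.8 -0.8 -0.7 -0.4 -0.5 -0.5 -1.1  0.1  0.   0.3 -1.2  0.  -1.  -0.2]
jar [472.969 221.552   0.617] [-0.2 -1.   0.  -0.5  0.7  0.2 -0.7 -0.3 -0.1  0.6  0.3  0.7]
jar [470.596 219.226   0.632] [ 2.1  0.8  0.1  0.2 -0.6 -1.2 -0.7 -2.7  0.1  1. ]
jar [471.904 219.935   0.639] [-1.  -0.9 -0.7 -0.7  0.3  0.  -1.1 -0.2 -0.5  0.7 -0.   0.5  1.5  0.8
 -0.5  0.5 -1.2 -1.  -1.4 -2.6 -0.5  1.1]
spool [658. 329.]
whitejar [526. 451.]
glue [433.   8.]
dish [678. -20.]
angelb [729. 133.]
angela [ 729. -181.]
cream [ 529. -459.]
```

```bash
cat >> h.py <<'E'
from scipy.spatial.transform import Rotation as Ro
def Rya(y,a):
    y=np.array(y,float);y/=np.linalg.norm(y);a=np.array(a,float);a-=y*(a@y);a/=np.linalg.norm(a)
    return np.c_[np.cross(y,a),y,a]
def delta(R,G,s=None):
    # rows needed to bring grasp point to G with orientation R
    s=s or manip.state();R0=np.array(s["orientation"]);p0=np.array(s["position"])
    d=R0.T@(np.array(G)+8*R[:,2]-p0);rv=Ro.from_matrix(R0.T@R).as_rotvec()
    print("d",d.round(1),"|d|",np.linalg.norm(d).round(),"rv",rv.round(3),np.linalg.norm(rv).round(2))
def jarR(th,yaw=.63):
    d=np.array([np.cos(yaw),np.sin(yaw),0]);n=[-d[1],d[0],0];z=np.array([0,0,1.])
    return Rya(n,-np.cos(th)*z-np.sin(th)*d)
E
python3 - <<'E'
from h import *
R=jarR(np.radians(25));G=np.array([509.7,248.1,32])
delta(R,G-110*R[:,2])
E
```

```text
d [-447.5 -210.6   80. ] |d| 501.0 rv [ 0.197  0.405 -0.896] 1.0
```

```bash
python3 inch.py '-45 -21 8 .02 .04 -.09; -90 -42 16 .04 .08 -.18; -135 -63 24 .06 .12 -.27; -180 -84 32 .08 .16 -.36; -224 -105 40 .1 .2 -.45' 85
python3 - <<'E'
from h import *
R=jarR(np.radians(25));G=np.array([509.7,248.1,32])
delta(R,G-110*R[:,2]);print(manip.state()["joint_pos"])
E
```

```text
time: 0.6
position: [360.0, 436.3, 164.9]
orientation: [[-0.963, -0.179, -0.204], [-0.164, 0.982, -0.088], [0.216, -0.051, -0.975]]
ft_force: [0.9, 1.4, -0.3]
gripper_width: 84.8
finger_force: 0.0
d [-159.6 -191.    16.2] |d| 249.0 rv [ 0.097  0.203 -0.443] 0.5
[ 0.70032966  0.28699349  1.54089606  0.06405165  1.52825705 -1.05493002]
```

```bash
python3 inch.py '-32 -38 3 .02 .04 -.09; -64 -76 6 .04 .08 -.18; -96 -115 10 .06 .12 -.27; -128 -153 13 .08 .16 -.36; -160 -191 16 .1 .2 -.44'
python3 - <<'E'
from h import *
import cv2
R=jarR(np.radians(25));G=np.array([509.7,248.1,32])
delta(R,G-110*R[:,2]);print(manip.state()["joint_pos"])
cv2.imwrite("pics/w1.png",manip.get_image("wrist"))
m=manip.camera_model("wrist")
d=np.array([np.cos(.63),np.sin(.63),0]);n=np.array([-d[1],d[0],0]);B=np.array([472.5,221,0])
P=[B+w*d+t*n+[0,0,56] for w,t in((0,28),(74,28),(74,-28),(0,-28))];print(proj("wrist",P,m).round())
E
```

```text
time: 1.1
position: [544.4, 272.8, 124.6]
orientation: [[-0.735, -0.588, -0.338], [-0.531, 0.809, -0.251], [0.421, -0.004, -0.907]]
ft_force: [-0.1, 0.2, 0.1]
gripper_width: 84.7
finger_force: 0.0
d [-0.5  0.5 -0.1] |d| 1.0 rv [-0.003  0.002 -0.004] 0.01
[ 0.39515415  0.6223584   1.21423363 -0.10253255  1.72772251 -1.79693168]
[[321. 138.]
 [323. 229.]
 [250. 229.]
 [251. 138.]]
```

View pics/w1.png

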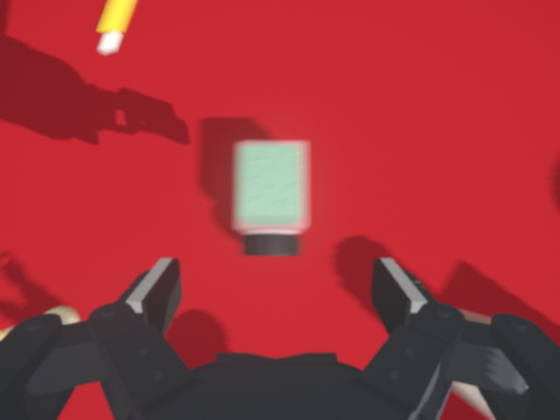

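The jar's top face spans (236,143)–(308,231), about 14 px left of the prediction. The arm may still have been settling, so I'll recheck at rest.

```bash
python3 inch.py '0 0 0 0 0 0;0 0 0 0 0 0'
python3 - <<'E'
from h import *
import cv2
m=manip.camera_model("wrist");im=manip.get_image("wrist")
cv2.imwrite("pics/w2.png",im)
hsv=cv2.cvtColor(im,cv2.COLOR_BGR2HSV);g=cv2.inRange(hsv,(45,40,60),(95,255,255))
n,l,st,c=cv2.connectedComponentsWithStats(g);i=1+st[1:,4].argmax();print(st[i],c[i])
d=np.array([np.cos(.63),np.sin(.63),0]);n=np.array([-d[1],d[0],0]);B=np.array([472.5,221,0])
P=[B+w*d+t*n+[0,0,56] for w,t in((0,28),(74,28),(74,-28),(0,-28))];print(proj("wrist",P,m).round())
E
```

```text
time: 1.35
position: [542.8, 274.5, 124.5]
orientation: [[-0.738, -0.584, -0.338], [-0.528, 0.812, -0.249], [0.42, -0.005, -0.907]]
ft_force: [0.1, -0.1, 1.3]
gripper_width: 84.8
finger_force: 0.0
[ 244  146   58   69 3598] [272.25097276 179.96470261]
[[307. 139.]
 [310. 229.]
 [238. 230.]
 [239. 139.]]
```

Run:
```python
from h import *
R=jarR(np.radians(25));delta(R,[511.9,248.5,32])
```

```text
d [ -2.3  -3.2 109.8] |d| 110.0 rv [-0.003  0.004 -0.007] 0.01
```

```bash
python3 inch.py '-2 -3 25 0 0 0;-2 -3 50 0 0 0;-2 -3 75 0 0 0;-2 -3 95 0 0 0;-2 -3 109 0 0 0'; python3 inch.py '0 0 0 0 0 0;0 0 0 0 0 0;0 0 0 0 0 0' ; python3 inch.py '0 0 0 0 0 0;0 0 0 0 0 0;0 0 0 0 0 0;0 0 0 0 0 0;0 0 0 0 0 0' 40;python3 inch.py '0 0 0 0 0 0;0 0 0 0 0 0;0 0 0 0 0 0;0 0 0 0 0 0;0 0 0 0 0 0'
```

```text
time: 1.9
position: [508.1, 246.9, 25.4]
orientation: [[-0.737, -0.587, -0.336], [-0.531, 0.81, -0.25], [0.419, -0.006, -0.908]]
ft_force: [-0.6, 0.6, -1.0]
gripper_width: 85.1
finger_force: 0.0
time: 2.2
position: [511.1, 246.9, 27.2]
orientation: [[-0.739, -0.585, -0.334], [-0.53, 0.811, -0.249], [0.416, -0.007, -0.909]]
ft_force: [-0.6, -0.2, -0.2]
gripper_width: 84.8
finger_force: 0.0
time: 2.7
position: [511.0, 246.6, 26.9]
orientation: [[-0.739, -0.585, -0.334], [-0.53, 0.811, -0.248], [0.417, -0.006, -0.909]]
ft_force: [1.8, 1.3, 4.9]
gripper_width: 52.5
finger_force: 61.6
time: 3.2
position: [511.0, 246.6, 27.0]
orientation: [[-0.739, -0.585, -0.334], [-0.53, 0.811, -0.248], [0.417, -0.006, -0.909]]
ft_force: [0.9, 1.6, 6.0]
gripper_width: 52.8
finger_force: 61.6
```

```bash
python3 inch.py '8 0 -18 0 0 0;16 0 -36 0 0 0;25 0 -55 0 -.12 0;25 0 -55 0 -.24 0;25 0 -55 0 -.36 0'
python3 - <<'E'
from h import *
delta(jarR(np.radians(-65)),[511,248,90]);print(manip.state()["joint_pos"])
E
```

```text
time: 3.7
position: [511.7, 247.2, 89.0]
orientation: [[-0.809, -0.585, -0.047], [-0.584, 0.811, -0.043], [0.064, -0.007, -0.998]]
ft_force: [-0.4, 0.2, -1.5]
gripper_width: 52.8
finger_force: 63.4
d [-7.3  1.1  1.9] |d| 8.0 rv [-0.009 -1.198 -0.   ] 1.2
[ 0.32768258  0.24858971  1.72270457 -0.02736354  1.22933923 -1.85810721]
```

```bash
python3 inch.py '-1 0 0 0 -.12 0;-2 0 0 0 -.24 0;-3 0 1 0 -.36 0;-4 0 1 0 -.48 0;-5 0 1 0 -.6 0';  python3 inch.py '0 0 0 0 -.12 0;0 0 0 0 -.24 0;0 0 0 0 -.36 0;0 0 0 0 -.48 0;0 0 0 0 -.6 0';python3 inch.py '0 0 0 0 0 0;0 0 0 0 0 0;0 0 0 0 0 0'
python3 - <<'E'
from h import *
delta(jarR(np.radians(-65)),[511,248,90]);print(manip.state()["joint_pos"])
import cv2
a=manip.get_image("side");cv2.imwrite("pics/s2.png",a)
b=manip.get_image("scene")
cv2.imwrite("pics/stand.png",np.hstack([cv2.resize(b[130:230,260:360],(400,400)),cv2.resize(a[240:340,210:310],(400,400))]))
E
```

```text
time: 4.2
position: [514.4, 249.4, 87.0]
orientation: [[-0.695, -0.585, 0.417], [-0.507, 0.811, 0.293], [-0.509, -0.008, -0.861]]
ft_force: [-0.7, 2.7, -2.1]
gripper_width: 52.3
finger_force: 63.8
time: 4.7
position: [484.1, 287.6, 164.5]
orientation: [[-0.478, -0.515, 0.711], [-0.321, 0.856, 0.404], [-0.817, -0.035, -0.575]]
ft_force: [0.2, -0.6, -1.1]
gripper_width: 52.9
finger_force: 66.3
time: 5.0
position: [480.7, 286.0, 155.4]
orientation: [[-0.49, -0.516, 0.702], [-0.326, 0.856, 0.401], [-0.808, -0.032, -0.588]]
ft_force: [0.4, 0.2, -1.8]
gripper_width: 52.4
finger_force: 66.5
d [ 48.8 -45.3  52.3] |d| 85.0 rv [-0.092 -0.194 -0.017] 0.21
[ 0.25836849 -0.51757522  2.57360733  0.9306578   0.26313541 -2.68014132]
```

View pics/stand.png

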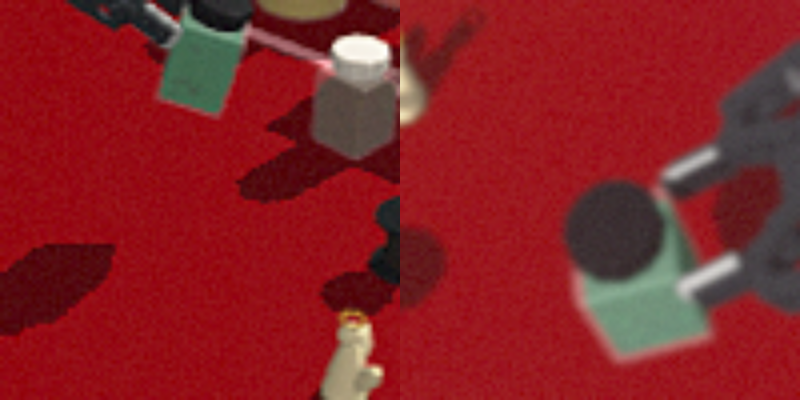

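The jar is in the grip and tilting, but j3, j5 and j6 are at or near their limits. I'll fit the kinematics so I can plan a reachable way to stand it.

```bash
cat > kin.py <<'E'
from h import *
ry=lambda a:Ro.from_euler('y',a).as_matrix()
rz=lambda a:Ro.from_euler('z',a).as_matrix()
OFF=0.
def fk(q,L,s4=1,s6=1,R0=np.eye(3)):
    h,r0,L1,e,Lf,Lt=L
    A=rz(q[0])@ry(q[1]);p=np.array([0,0,h])+rz(q[0])@[r0,0,0]+A@[0,0,L1]
    B=A@ry(q[2]);p=p+B@[e,0,Lf];C=B@rz(s4*q[3])@ry(q[4]);p=p+C@[0,0,Lt]
    return p,C@rz(s6*q[5])@R0
E
python3 - <<'E'
from kin import *
s=manip.state()
D=[([1.164,.22,1.526,0,1.395,-.126],[173.2,600.5,205.2],None),
([.70033,.28699,1.5409,.06405,1.52826,-1.05493],[360,436.3,164.9],[[-.963,-.179,-.204],[-.164,.982,-.088],[.216,-.051,-.975]]),
([.39515,.62236,1.21423,-.10253,1.72772,-1.79693],[544.4,272.8,124.6],[[-.735,-.588,-.338],[-.531,.809,-.251],[.421,-.004,-.907]]),
([.32768,.24859,1.7227,-.02736,1.22934,-1.8581],[511.7,247.2,89],[[-.809,-.585,-.047],[-.584,.811,-.043],[.064,-.007,-.998]]),
(s["joint_pos"],s["position"],s["orientation"])]
for s4 in(1,-1):
  for s6 in (1,-1):
    def f(x):
        r=[]
        for q,p,R in D:
            P,C=fk(q,x[:6],s4,s6,Ro.from_rotvec(x[6:]).as_matrix());r+=list(P-p)
            if R is not None: r+=list(200*(C-np.array(R)).ravel())
        return r
    b=min((least_squares(f,[300,0,400,0,400,200,0,0,z]) for z in(0,1.5,3,-1.5)),key=lambda t:t.cost)
    print(s4,s6,round(b.cost,1),b.x.round(3),np.round(b.fun,1)[-12:])
E
```

```text
1 1 14861.1 [ 300.471 -108.853  525.283   27.132  632.305  462.296   -0.      -0.
    1.571] [ 16.1 -55.   10.9   0.   -0.   -0.   -0.   -0.    0.   -0.    0.    0. ]
1 -1 183845.4 [ 300.471 -108.853  525.282   27.132  632.305  462.296   -0.       0.
   -2.08 ] [  16.1  -55.    10.9    9.7  214.5    0.   243.8 -130.5   -0.   177.6
  167.4    0. ]
-1 1 118440.2 [ 3.54806e+02  5.18434e+02 -1.22204e+02  1.68720e+02  1.41791e+02
 -1.21190e+02  3.50000e-02 -3.60000e-02  1.90400e+00] [  25.7 -125.9  -50.8  136.4  -11.5   18.9 -127.3 -225.3  -72.6  200.4
 -148.4   -2.9]
-1 -1 97099.9 [ 3.54806e+02  5.18434e+02 -1.22204e+02  1.68719e+02  1.41791e+02
 -1.21190e+02  1.59000e-01 -1.58000e-01  4.55800e+00] [ 2.570e+01 -1.259e+02 -5.080e+01 -1.790e+01  7.870e+01  2.050e+01
  4.370e+01  2.700e+01 -6.560e+01  2.000e-01 -2.300e+00 -1.000e-01]
```

```bash
cat > kin.py <<'E'
from h import *
ry=lambda a:Ro.from_euler('y',a).as_matrix()
rz=lambda a:Ro.from_euler('z',a).as_matrix()
def fk(q,L):
    h,r0,L1,e,Lf,Lt,w,u,v=L
    A=rz(q[0])@ry(q[1]);p=np.array([0,0,h])+rz(q[0])@[r0,u,0]+A@[0,0,L1]
    B=A@ry(q[2]);p=p+B@[e,0,Lf];E=B@rz(q[3]);C=E@ry(q[4]);p=p+C@[w,v,Lt]
    return p,C@rz(q[5]+np.pi/2)
E
python3 - <<'E'
from kin import *
s=manip.state()
D=[([1.164,.22,1.526,0,1.395,-.126],[173.2,600.5,205.2],None),
([.70033,.28699,1.5409,.06405,1.52826,-1.05493],[360,436.3,164.9],0),
([.39515,.62236,1.21423,-.10253,1.72772,-1.79693],[544.4,272.8,124.6],0),
([.32768,.24859,1.7227,-.02736,1.22934,-1.8581],[511.7,247.2,89],0),
(s["joint_pos"],s["position"],0)]
def f(x): return np.r_[np.concatenate([fk(q,x)[0]-p for q,p,_ in D]),(x-x0)/300]
x0=np.array([300,0,400,0,400,200,0,0,0.])
for m in (300,400,500):
    x0=np.array([m,0,m,0,m,250,0,0,0.])
    b=least_squares(f,x0);print(b.cost.round(2),b.x.round(1),b.fun[:15].round(1))
E
```

```text
0.55 [3.099e+02 2.600e+00 4.111e+02 5.240e+01 5.455e+02 3.590e+02 6.000e-01
 7.810e+01 5.000e-01] [-0.  -0.   0.1  0.  -0.1 -0.1  0.   0.1 -0.1 -0.1 -0.1  0.1  0.   0.
 -0. ]
0.31 [3.099e+02 2.600e+00 4.111e+02 5.250e+01 5.456e+02 3.590e+02 6.000e-01
 7.810e+01 5.000e-01] [-0.  -0.   0.1  0.  -0.1 -0.1  0.   0.1 -0.1 -0.1 -0.1  0.1  0.   0.
 -0. ]
0.4 [3.100e+02 2.500e+00 4.111e+02 5.250e+01 5.456e+02 3.591e+02 6.000e-01
 7.810e+01 5.000e-01] [-0.   0.   0.1  0.  -0.1 -0.1  0.   0.1 -0.1 -0.1 -0.1  0.1  0.   0.
 -0. ]
```

```bash
cat >> kin.py <<'E'
L=[309.9,2.6,411.1,52.5,545.6,359.,.6,78.1,.5]
lo=np.array([-2.9,-.85,.15,-1.18,.27,-2.6]);hi=np.array([2.9,2.0,2.5,4.3,2.6,2.6])
def ik(p,R,q0):
    f=lambda q:(lambda P,C:np.r_[(P-p)/100,Ro.from_matrix(C.T@R).as_rotvec()])(*fk(q,L))
    s=least_squares(f,np.clip(q0,lo+1e-3,hi-1e-3),bounds=(lo,hi));return s.x,s.cost
E
cat > scan.py <<'E'
from kin import *
rng=np.random.default_rng(0)
q0=np.array(manip.state()["joint_pos"]);res=[]
for X,Y in [(510,248),(560,240),(540,150),(600,200),(500,320),(450,200)]:
  for psi in np.radians(np.arange(-90,181,30)):
    R=jarR(np.radians(-65),psi);p=np.array([X,Y,50])+8*R[:,2]
    best=None
    for k in range(6):
        g=q0 if k==0 else lo+(hi-lo)*rng.random(6)
        if k: g[0]=np.arctan2(Y,X)
        q,c=ik(p,R,g)
        if c<1e-6:
            m=np.abs(q-q0).max()
            if best is None or m<best[0]: best=(m,q)
    if best: print(X,Y,np.degrees(psi).round(),round(best[0],2),best[1].round(2))
E
time python3 scan.py
```

```text
510 248 -90.0 3.56 [ 0.73  0.95  1.22 -0.77  1.84  0.88]
510 248 -60.0 3.51 [ 0.86  0.72  1.63 -1.04  1.48  0.83]
510 248 0.0 3.85 [0.66 0.25 2.42 4.04 0.8  1.17]
510 248 60.0 4.81 [-0.3   0.31  2.33  1.54  1.09  2.13]
510 248 90.0 4.89 [-0.29  0.55  1.94  1.08  1.39  2.21]
510 248 120.0 4.88 [-0.16  0.79  1.51  0.79  1.72  2.2 ]
510 248 150.0 4.76 [0.01 1.01 1.12 0.54 2.03 2.08]
510 248 180.0 4.49 [0.2  1.18 0.8  0.24 2.27 1.81]
560 240 -90.0 3.5 [ 0.68  1.01  1.11 -0.82  1.84  0.82]
560 240 -60.0 3.46 [ 0.79  0.76  1.56 -1.08  1.46  0.78]
560 240 0.0 3.88 [0.55 0.29 2.36 3.92 0.74 1.2 ]
560 240 30.0 4.57 [0.01 0.22 2.47 2.44 0.76 1.89]
560 240 60.0 4.86 [-0.28  0.38  2.21  1.53  1.08  2.18]
560 240 90.0 4.94 [-0.28  0.62  1.8   1.08  1.41  2.26]
560 240 120.0 4.92 [-0.16  0.87  1.36  0.8   1.76  2.24]
560 240 150.0 4.8 [0.   1.12 0.92 0.56 2.11 2.12]
560 240 180.0 4.5 [0.18 1.33 0.54 0.24 2.38 1.82]
540 150 -90.0 3.54 [ 0.6   0.86  1.38 -0.85  1.71  0.86]
540 150 -60.0 3.52 [ 0.7   0.63  1.79 -1.15  1.36  0.84]
540 150 60.0 4.84 [-0.52  0.38  2.22  1.34  1.2   2.16]
540 150 90.0 4.
[... 867 characters left out ...]
0 320 60.0 4.79 [-0.1   0.3   2.35  1.72  0.99  2.11]
500 320 90.0 4.91 [-0.15  0.52  1.97  1.18  1.31  2.23]
500 320 120.0 4.92 [-0.05  0.77  1.54  0.87  1.65  2.24]
500 320 150.0 4.83 [0.11 1.01 1.11 0.62 1.99 2.15]
500 320 180.0 4.6 [0.28 1.22 0.73 0.34 2.28 1.92]
450 200 -90.0 3.64 [ 0.74  0.81  1.46 -0.75  1.76  0.96]
450 200 -60.0 3.59 [ 0.88  0.61  1.82 -1.03  1.46  0.91]
450 200 60.0 4.75 [-0.52  0.23  2.45  1.37  1.18  2.07]
450 200 90.0 4.8 [-0.43  0.47  2.06  0.98  1.44  2.12]
450 200 120.0 4.78 [-0.25  0.7   1.67  0.71  1.71  2.1 ]
450 200 150.0 4.65 [-0.05  0.88  1.34  0.46  1.97  1.97]
450 200 180.0 4.41 [0.16 1.01 1.1  0.17 2.15 1.73]
real	0m20.782s
user	0m21.316s
sys	0m0.148s
```

```bash
cat > path.py <<'E'
from kin import *
def check(wps,n=8):
    s=manip.state();q=np.array(s["joint_pos"]);p=np.array(s["position"]);R=np.array(s["orientation"])
    for Rt,G in wps:
        pt=np.array(G)+8*Rt[:,2];rv=Ro.from_matrix(R.T@Rt).as_rotvec();c=0;Q=[]
        for t in np.linspace(0,1,n+1)[1:]:
            qn,cc=ik(p+t*(pt-p),R@Ro.from_rotvec(t*rv).as_matrix(),q);c=max(c,cc,);Q.append(np.abs(qn-q).max());q=qn
        print("q",q.round(2),"err",round(c,5),"maxstep",np.max(Q).round(2),"d",(R.T@(pt-p)).round(),"rv",rv.round(2))
        R,p=Rt,pt
E
python3 - <<'E'
from path import *
r=np.radians
check([(jarR(0,.63),[505,250,150]),(jarR(0,-1.31),[520,150,150]),(jarR(r(-65),-1.31),[520,150,120]),(jarR(r(-65),-1.31),[520,150,50])])
E
```

```text
q [ 0.32  0.13  1.75  0.    1.26 -1.88] err 0.0 maxstep 0.39 d [ 10. -43.  10.] rv [-0.07  0.94 -0.07]
q [ 0.14  0.08  1.81  0.    1.26 -0.13] err 0.0 maxstep 0.22 d [ 47. -90.   0.] rv [0.   0.   1.94]
q [ 0.68  0.6   1.64 -0.97  1.6   0.78] err 0.0 maxstep 0.15 d [-7.  0. 25.] rv [ 0.   -1.13  0.  ]
q [ 0.68  0.73  1.62 -0.97  1.54  0.86] err 0.0 maxstep 0.02 d [63.  0. 30.] rv [0. 0. 0.]
```

```bash
python3 inch.py '1 -6 1 -.01 .13 -.01;3 -12 3 -.02 .26 -.02;4 -18 4 -.03 .4 -.03;6 -24 6 -.04 .53 -.04;7 -30 7 -.05 .66 -.05'
python3 - <<'E'
from path import *
check([(jarR(0,.63),[505,250,150]),(jarR(0,-1.31),[520,150,150])])
E
```

```text
time: 5.6
position: [498.9, 259.4, 147.8]
orientation: [[-0.777, -0.568, 0.273], [-0.545, 0.823, 0.161], [-0.316, -0.024, -0.949]]
ft_force: [0.6, 1.3, -2.1]
gripper_width: 52.4
finger_force: 66.0
q [ 0.32  0.13  1.75  0.    1.26 -1.88] err 0.0 maxstep 0.04 d [  2. -11.   6.] rv [-0.03  0.32 -0.02]
q [ 0.14  0.08  1.81  0.    1.26 -0.13] err 0.0 maxstep 0.22 d [ 47. -90.   0.] rv [0.   0.   1.94]
```

```bash
python3 inch.py '1 -5 3 -.01 .13 -.01;2 -11 6 -.03 .26 -.02;2 -11 6 -.03 .32 -.02'; python3 inch.py '7 -13 0 0 0 .14;14 -26 0 0 0 .28;21 -39 0 0 0 .42;28 -52 0 0 0 .56;34 -65 0 0 0 .7'
python3 - <<'E'
from path import *
check([(jarR(0,-1.31),[520,150,150])])
E
```

```text
time: 5.9
position: [506.6, 250.9, 140.7]
orientation: [[-0.809, -0.588, -0.0], [-0.588, 0.809, 0.004], [-0.002, 0.004, -1.0]]
ft_force: [-0.1, 0.3, -1.3]
gripper_width: 52.7
finger_force: 65.5
time: 6.4
position: [515.4, 178.1, 140.0]
orientation: [[-0.997, 0.076, 0.002], [0.076, 0.997, 0.007], [-0.002, 0.007, -1.0]]
ft_force: [-1.2, -1.1, -2.4]
gripper_width: 52.7
finger_force: 65.4
q [ 0.14  0.08  1.81 -0.    1.26 -0.13] err 0.0 maxstep 0.15 d [ -7. -28.  -2.] rv [ 0.01 -0.    1.23]
```

```bash
python3 inch.py '-1 -6 0 0 0 .14;-2 -12 0 0 0 .28;-3 -18 0 0 0 .42;-4 -24 0 0 0 .56;-5 -28 0 0 0 .7'; python3 inch.py '0 0 0 0 0 .13;0 0 0 0 0 .26;0 0 0 0 0 .4;0 0 0 0 0 .53;0 0 0 0 0 .53'
python3 - <<'E'
from path import *
r=np.radians
check([(jarR(r(-65),-1.31),[520,150,120]),(jarR(r(-65),-1.31),[520,150,50])])
E
```

```text
time: 6.9
position: [518.5, 150.0, 139.9]
orientation: [[-0.713, 0.701, 0.002], [0.701, 0.713, 0.007], [0.003, 0.006, -1.0]]
ft_force: [0.7, 0.3, -2.3]
gripper_width: 52.5
finger_force: 65.4
time: 7.4
position: [518.5, 150.4, 140.0]
orientation: [[-0.266, 0.964, 0.002], [0.964, 0.266, 0.007], [0.006, 0.004, -1.0]]
ft_force: [0.6, -0.0, -2.4]
gripper_width: 52.5
finger_force: 65.4
q [ 0.68  0.6   1.64 -0.97  1.6   0.78] err 0.0 maxstep 0.15 d [-8.  1. 23.] rv [ 0.01 -1.14  0.01]
q [ 0.68  0.73  1.62 -0.97  1.54  0.86] err 0.0 maxstep 0.02 d [63.  0. 30.] rv [0. 0. 0.]
```

```bash
python3 inch.py '-1 0 2 0 -.12 0;-2 0 4 0 -.24 0;-3 0 6 0 -.36 0;-4 0 8 0 -.48 0;-5 0 11 0 -.6 0'
python3 - <<'E'
from path import *
r=np.radians
print(manip.state()["joint_pos"]);check([(jarR(r(-65),-1.31),[520,150,120])])
E
```

```text
time: 7.9
position: [520.8, 146.7, 130.6]
orientation: [[-0.221, 0.963, 0.158], [0.796, 0.271, -0.541], [-0.563, 0.006, -0.826]]
ft_force: [-0.3, -0.5, -2.5]
gripper_width: 52.4
finger_force: 65.9
[ 0.49741667  0.24205194  1.77297678 -0.60432041  1.3209924   0.43701641]
q [ 0.68  0.6   1.64 -0.97  1.6   0.78] err 0.0 maxstep 0.06 d [ 5. -0. 14.] rv [ 0.01 -0.54  0.  ]
```

```bash
python3 inch.py '1 0 3 0 -.11 0;2 0 6 0 -.22 0;3 0 9 0 -.33 0;4 0 12 0 -.44 0;5 0 14 0 -.54 0';python3 inch.py '0 0 0 0 0 0;0 0 0 0 0 0;0 0 0 0 0 0'
python3 - <<'E'
from path import *
import cv2
r=np.radians
check([(jarR(r(-65),-1.31),[520,150,70])])
a=manip.get_image("scene");b=manip.get_image("side")
u=proj("scene",[520,150,120])[0].astype(int);v=proj("side",[520,150,120])[0].astype(int)
c=[cv2.resize(i[w[1]-50:w[1]+50,w[0]-50:w[0]+50],(400,400)) for i,w in((a,u),(b,v))]
cv2.imwrite("pics/st2.png",np.hstack(c));print(u,v)
# vertical direction at jar in both crops
for n,w in(("scene",u),("side",v)):
    print((((proj(n,[[520,150,60],[520,150,160]]))-w+50)*4).round())
E
```

```text
time: 8.4
position: [521.2, 143.2, 114.7]
orientation: [[-0.111, 0.963, 0.246], [0.405, 0.27, -0.874], [-0.908, 0.002, -0.42]]
ft_force: [0.3, -0.4, -2.2]
gripper_width: 52.8
finger_force: 66.5
time: 8.7
position: [522.0, 142.9, 116.7]
orientation: [[-0.107, 0.963, 0.245], [0.411, 0.268, -0.871], [-0.905, 0.007, -0.425]]
ft_force: [0.8, 0.2, -1.3]
gripper_width: 52.7
finger_force: 66.7
q [ 0.68  0.69  1.63 -0.97  1.56  0.84] err 0.0 maxstep 0.01 d [45. -1. 21.] rv [ 0.01 -0.   -0.  ]
[294 172] [275 259]
[[203. 266.]
 [205. 156.]]
[[201. 260.]
 [200. 162.]]
```

View pics/st2.png

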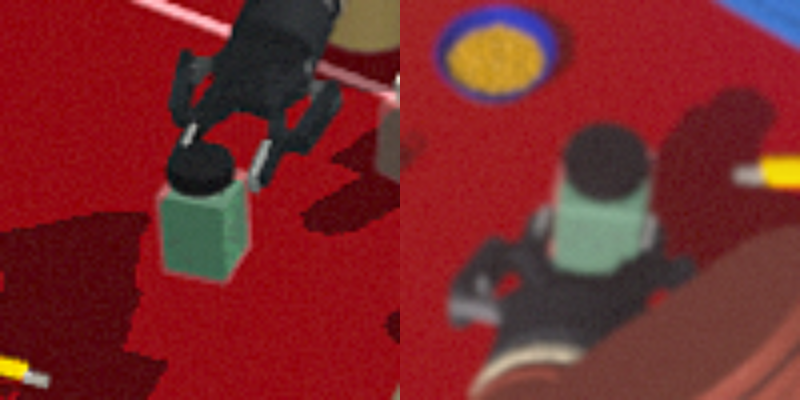

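```bash
python3 inch.py '14 0 6 .01 0 0;27 0 13 .01 0 0;41 0 19 .01 0 0;50 0 23.5 .01 0 0;57 0 26.8 .01 0 0'; python3 inch.py '0 0 0 0 0 0;1.8 0 .85 0 0 0;1.8 0 .85 0 0 0;3.6 0 1.7 0 0 0;3.6 0 1.7 0 0 0'
```

```text
time: 9.3
position: [521.3, 142.3, 51.7]
orientation: [[-0.109, 0.966, 0.235], [0.408, 0.259, -0.875], [-0.906, 0.001, -0.422]]
ft_force: [-0.5, 1.8, 4.3]
gripper_width: 53.0
finger_force: 67.1
time: 9.8
position: [522.2, 143.2, 49.9]
orientation: [[-0.106, 0.966, 0.237], [0.409, 0.26, -0.875], [-0.906, 0.004, -0.422]]
ft_force: [-0.6, 2.3, 5.0]
gripper_width: 52.8
finger_force: 66.0
```

```bash
python3 inch.py '0 0 0 0 0 0;.9 0 .4 0 0 0;1.8 0 .8 0 0 0;1.8 0 .8 0 0 0'
python3 - <<'E'
from path import *
import cv2
a=manip.get_image("scene")
u=proj("scene",[520,150,48])[0].astype(int)
cv2.imwrite("pics/st3.png",cv2.resize(a[u[1]-40:u[1]+40,u[0]-40:u[0]+40],(480,480),interpolation=cv2.INTER_CUBIC))
print(((proj("scene",[[520,150,0],[520,150,95]])-u+40)*6).round())
E
```

```text
time: 10.2
position: [522.5, 143.5, 49.1]
orientation: [[-0.105, 0.966, 0.237], [0.408, 0.26, -0.875], [-0.907, 0.005, -0.421]]
ft_force: [-2.5, 4.4, 10.4]
gripper_width: 52.5
finger_force: 66.1
[[242. 317.]
 [245. 169.]]
```

View pics/st3.png

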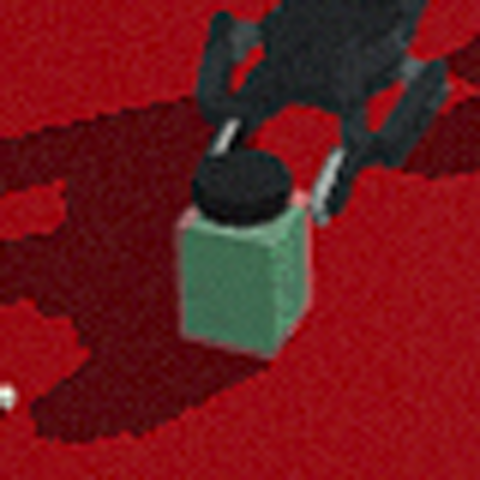

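```bash
python3 inch.py '0 0 0 0 0 0;0 0 0 0 0 0;0 0 0 0 0 0;0 0 0 0 0 0;0 0 0 0 0 0' 80; python3 inch.py '0 0 -10 0 0 0;0 0 -25 0 0 0;0 0 -45 0 0 0;0 0 -75 0 0 0;0 0 -110 0 0 0';  python3 - <<'E'
from path import *
import cv2
r=np.radians
a=manip.get_image("scene")
u=proj("scene",[520,150,48])[0].astype(int)
b=manip.get_image("side");v=proj("side",[520,150,48])[0].astype(int)
cv2.imwrite("pics/st4.png",np.hstack([cv2.resize(i[w[1]-40:w[1]+40,w[0]-40:w[0]+40],(400,400),interpolation=cv2.INTER_CUBIC) for i,w in((a,u),(b,v))]))
print(u,v,manip.state()["ft_force"])
E
```

```text
time: 10.75
position: [521.5, 142.6, 46.6]
orientation: [[-0.108, 0.966, 0.236], [0.409, 0.259, -0.875], [-0.906, 0.002, -0.423]]
ft_force: [0.4, 0.6, 0.2]
gripper_width: 80.0
finger_force: 0.0
time: 11.25
position: [494.9, 240.8, 94.4]
orientation: [[-0.108, 0.966, 0.236], [0.409, 0.259, -0.875], [-0.906, 0.002, -0.423]]
ft_force: [0.6, 0.7, 0.6]
gripper_width: 80.4
finger_force: 0.0
[294 191] [275 276] [ 0.49622863 -0.63048876  1.29590354]
```

View pics/st4.png

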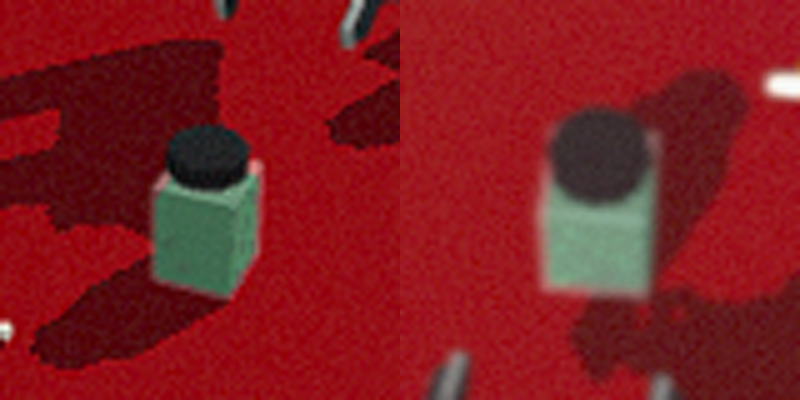

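The jar stands upright, clear of the fingers. Next I'll plan the move to tray_corner0.

```bash
cat >> path.py <<'E'
TC=np.array([480,-182.5]);TY=-.293
def tray(p,c=None,y=None): 
    c=TC if c is None else c;y=TY if y is None else y
    return np.r_[c+R2(y)@np.array(p[:2],float),p[2]+88]
def cornR(s): 
    n=R2(TY)@np.array([1,1])*s; return Rya([n[0],n[1],0],[0,0,-1])
E
python3 - <<'E'
from path import *
for s in(1,-1):
    W=tray([67.2,47.2,34]);R=cornR(s);print(s,W,R.round(2).tolist())
    check([(R,[500,250,230]),(R,W+[0,0,110]),(R,W+[0,0,4])])
E
```

```text
1 [ 557.9686222  -156.72066811  122.        ] [[-0.47, 0.88, 0.0], [0.88, 0.47, 0.0], [0.0, 0.0, -1.0]]
q [ 0.32  0.05  1.68 -0.    1.41 -0.17] err 0.0 maxstep 0.15 d [-112.    6.  -57.] rv [-0.12  1.13 -0.21]
q [-0.41  0.1   1.63  0.    1.42 -0.9 ] err 0.0 maxstep 0.1 d [-386. -141.   -2.] rv [0. 0. 0.]
q [-0.41  0.19  1.73 -0.    1.22 -0.9 ] err 0.0 maxstep 0.02 d [  0.   0. 106.] rv [0. 0. 0.]
-1 [ 557.9686222  -156.72066811  122.        ] [[0.47, -0.88, 0.0], [-0.88, -0.47, 0.0], [0.0, 0.0, -1.0]]
q [0.2  0.   1.74 0.19 1.38 2.6 ] err 0.03993 maxstep 0.29 d [-112.    6.  -57.] rv [1.58 0.17 2.48]
q [-0.41  0.1   1.63  0.    1.42  2.24] err 0.02223 maxstep 0.09 d [386. 141.  -2.] rv [0. 0. 0.]
q [-0.41  0.19  1.73 -0.    1.22  2.24] err 0.0 maxstep 0.02 d [  0.   0. 106.] rv [0. 0. 0.]
```

```bash
python3 inch.py '-14 1 -25 -.015 .13 -.025;-28 2 -50 -.03 .26 -.05;-42 3 -57 -.045 .4 -.075;-56 4 -57 -.06 .54 -.1;-70 5 -57 -.075 .68 -.125' 50
python3 - <<'E'
from path import *
R=cornR(1);check([(R,[500,250,230])])
E
```

```text
time: 11.85
position: [494.7, 263.6, 183.3]
orientation: [[-0.368, 0.919, 0.145], [0.825, 0.394, -0.406], [-0.43, -0.03, -0.902]]
ft_force: [0.2, -0.1, -0.7]
gripper_width: 50.2
finger_force: 0.0
q [ 0.32  0.05  1.68 -0.    1.41 -0.17] err 0.0 maxstep 0.06 d [-30.  -2. -29.] rv [-0.05  0.44 -0.08]
```

```bash
python3 inch.py '-9 0 -9 -.015 .14 -.025;-18 -1 -18 -.03 .28 -.05;-30 -2 -29 -.05 .44 -.08;-30 -2 -29 -.05 .44 -.08'
python3 - <<'E'
from path import *
s=manip.state();R=cornR(1);W=tray([67.2,47.2,34])
m=manip.camera_model("wrist");T=np.linalg.inv(m["camera_from_world"]);R0=np.array(s["orientation"])
print("cam in tool",R0.T@(T[:3,3]-s["position"]),(R0.T@T[:3,2]).round(3))
H=W+[0,0,110]-90*R[:,0];delta(R,H)
E
```

```text
time: 12.25
position: [502.7, 245.7, 224.7]
orientation: [[-0.466, 0.885, 0.007], [0.885, 0.466, -0.004], [-0.007, 0.005, -1.0]]
ft_force: [1.0, -0.8, 0.2]
gripper_width: 50.2
finger_force: 0.0
cam in tool [ 6.89817924e+01 -5.23234284e-02 -1.68892631e+02] [-0.271 -0.     0.962]
d [-471.7 -138.3    3.5] |d| 492.0 rv [ 0.004  0.007 -0.007] 0.01
```

```bash
python3 inch.py '-42 -15 0 0 0 0;-84 -30 1 0 0 0;-126 -46 1 0 0 0;-168 -61 2 0 0 0;-210 -76 2 0 0 0'; python3 inch.py '-42 -15 0 0 0 0;-84 -30 0 0 0 0;-126 -46 1 0 0 0;-160 -58 1 0 0 0;-171 -62 1 0 0 0';python3 inch.py '0 0 0 0 0 0;0 0 0 0 0 0;0 0 0 0 0 0'
python3 - <<'E'
from path import *
import cv2
R=cornR(1);W=tray([67.2,47.2,34]);delta(R,W+[0,0,110])
m=manip.camera_model("wrist");im=manip.get_image("wrist");np.save("m3.npy",m,allow_pickle=True)
cv2.imwrite("pics/w3.png",im)
P=[tray(p) for p in[(55,65,34),(85,35,34),(70,50,34),(85,-35,34),(-55,65,34)]];print(proj("wrist",P,m).round(1))
big=cv2.resize(im,None,fx=1.42,fy=1.42,interpolation=cv2.INTER_CUBIC);cv2.imwrite("pics/w3b.png",big)
E
```

```text
time: 12.75
position: [530.7, 26.4, 219.8]
orientation: [[-0.471, 0.882, 0.0], [0.882, 0.471, -0.01], [-0.009, -0.005, -1.0]]
ft_force: [1.4, 0.8, -0.0]
gripper_width: 50.1
finger_force: 0.0
time: 13.25
position: [556.8, -155.3, 220.3]
orientation: [[-0.468, 0.884, -0.0], [0.884, 0.468, -0.011], [-0.009, -0.005, -1.0]]
ft_force: [-0.1, 0.2, -0.8]
gripper_width: 50.1
finger_force: 0.0
time: 13.55
position: [556.9, -151.1, 220.8]
orientation: [[-0.472, 0.882, 0.001], [0.882, 0.472, -0.009], [-0.008, -0.003, -1.0]]
ft_force: [-0.3, 1.1, 0.0]
gripper_width: 50.2
finger_force: 0.0
d [-5.5 -1.7 -3.1] |d| 7.0 rv [-0.003  0.008 -0.001] 0.01
[[279.2 181. ]
 [279.1 228.3]
 [279.1 205.2]
 [225.5 278.7]
 [179.6  83.1]]
```

View pics/w3b.png

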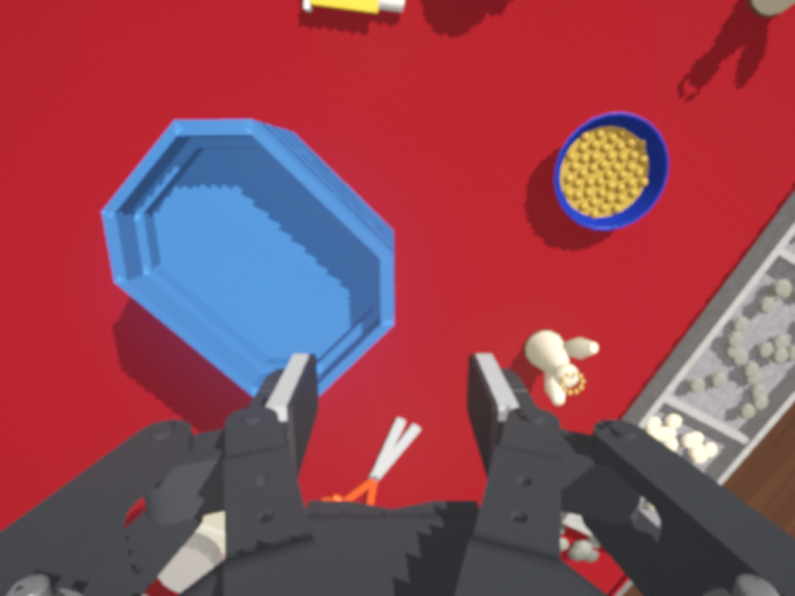

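The cut corner's rim vertex is near (394,323) in the enlarged picture, within about 2 px of the prediction. I'll refit from the visible vertices.

Run:
```python
from path import *
m=np.load("m3.npy",allow_pickle=True).item()
O=[(85,35,34),(-55,65,34),(-85,35,34),(-85,-35,34),(-55,-65,34)]
U=np.array([(277.2,227.5),(178.5,85),(123.2,84.5),(72.5,149.3),(83.8,197.5)])
f=lambda x:(proj("wrist",[tray(o,x[:2],x[2]) for o in O],m)-U).ravel()
s=least_squares(f,[480,-182.5,-.293]);print(s.x,s.fun.round(1),f([480,-182.5,-.293]).round(1))
R=cornR(1);W=tray([67.2,47.2,34],s.x[:2],s.x[2]);print(W,tray([67.2,47.2,34]));delta(R,W+[0,0,110])
```

```text
[ 4.79666188e+02 -1.83347738e+02 -2.85746606e-01] [ 1.4  0.8 -0.5 -1.2  0.8  0.   0.3 -0.3 -2.   1.2] [ 1.9  0.8  1.1 -1.9  2.3 -1.2  1.2 -1.7 -1.5 -0.2]
[ 557.44577329 -157.00355232  122.        ] [ 557.9686222  -156.72066811  122.        ]
d [-5.4 -2.3 -3. ] |d| 7.0 rv [-0.003  0.008 -0.001] 0.01
```

```bash
sed -i 's/^TC=.*/TC=np.array([479.8,-183]);TY=-.290/' path.py; python3 inch.py '-5.5 -2 20 0 .004 0;-5.5 -2 45 0 .008 0;-5.5 -2 65 0 .008 0;-5.5 -2 80 0 .008 0;-5.5 -2 90 0 .008 0'; python3 inch.py '0 0 0 0 0 0;0 0 0 0 0 0;0 0 0 0 0 0'
python3 - <<'E'
from path import *
R=cornR(1);W=tray([67.2,47.2,34]);delta(R,W+[0,0,4])
E
```

```text
time: 14.1
position: [557.4, -158.6, 129.8]
orientation: [[-0.471, 0.882, -0.003], [0.882, 0.471, -0.002], [0.0, -0.004, -1.0]]
ft_force: [0.2, -0.4, 0.4]
gripper_width: 50.3
finger_force: 0.0
time: 14.4
position: [558.7, -160.0, 132.4]
orientation: [[-0.47, 0.883, -0.0], [0.883, 0.47, -0.003], [-0.003, -0.002, -1.0]]
ft_force: [-0.3, -0.2, 0.2]
gripper_width: 49.7
finger_force: 0.0
d [ 3.2  0.5 14.4] |d| 15.0 rv [-0.002  0.003 -0.006] 0.01
```

```bash
python3 inch.py '2 0 5 0 0 0;3 0 10 0 0 0;3 0 14 0 0 0;3 0 14 0 0 0;3 0 14 0 0 0'; python3 inch.py '0 0 0 0 0 0;0 0 0 0 0 0;0 0 0 0 0 0;0 0 0 0 0 0' 25; python3 inch.py '0 0 0 0 0 0;0 0 0 0 0 0;0 0 0 0 0 0;0 0 0 0 0 0;0 0 0 0 0 0' 0;python3 inch.py '0 0 0 0 0 0;0 0 0 0 0 0;0 0 0 0 0 0'
```

```text
time: 14.9
position: [556.2, -157.1, 116.8]
orientation: [[-0.47, 0.883, -0.003], [0.883, 0.47, -0.002], [-0.001, -0.003, -1.0]]
ft_force: [-0.7, 0.2, 0.6]
gripper_width: 50.1
finger_force: 0.0
time: 15.3
position: [556.5, -157.2, 117.2]
orientation: [[-0.47, 0.883, -0.002], [0.883, 0.47, -0.002], [-0.001, -0.003, -1.0]]
ft_force: [-0.3, 0.0, -0.6]
gripper_width: 24.8
finger_force: 0.0
time: 15.8
position: [556.4, -157.1, 117.0]
orientation: [[-0.47, 0.883, -0.002], [0.883, 0.47, -0.002], [-0.001, -0.003, -1.0]]
ft_force: [-0.5, -0.3, -0.8]
gripper_width: 0.2
finger_force: 0.0
time: 16.1
position: [556.4, -157.1, 117.0]
orientation: [[-0.47, 0.883, -0.002], [0.883, 0.47, -0.002], [-0.001, -0.003, -1.0]]
ft_force: [0.1, -0.2, 0.5]
gripper_width: -0.1
finger_force: 0.0
```

The fingers shut fully on nothing, so the grasp missed. I'll measure what the cameras show with image code.

Run:
```python
from path import *
import cv2
s=manip.state();print(s["position"],s["gripper_width"])
R=np.array(s["orientation"]);p=np.array(s["position"]);tip=p+11*R[:,2]
for n,f in(("scene","scene0"),("side","side0")):
    a=cv2.imread(f"pics/{f}.png");b=manip.get_image(n);cv2.imwrite(f"pics/{n}5.png",b)
    bl=lambda i:cv2.inRange(cv2.cvtColor(i,cv2.COLOR_BGR2HSV),(98,110,60),(122,255,255))
    A,B=bl(a),bl(b)
    u=proj(n,tray([70,50,34]))[0];t=proj(n,[tip,p,p-60*R[:,2]]).round(1)
    print(n,"corner",u.round(1),"tip,tcp,-60",t.tolist())
    for nm,M in(("A",A),("B",B)):
        k,l,st,c=cv2.connectedComponentsWithStats(M);i=1+st[1:,4].argmax();print(nm,st[i],c[i].round(1))
    lost=(A>0)&(B==0);gain=(A==0)&(B>0)
    for nm,M in(("lost",lost),("gain",gain)):
        k,l,st,c=cv2.connectedComponentsWithStats(M.astype(np.uint8))
        print(nm,[st[i].tolist() for i in range(1,k) if st[i,4]>15])
    g=cv2.cvtColor(b,cv2.COLOR_BGR2GRAY);v=cv2.inRange(cv2.cvtColor(b,cv2.COLOR_BGR2HSV),(0,0,0),(180,70,255))
    ys,xs=np.where(v[int(u[1])-60:int(u[1])+25,int(u[0])-40:int(u[0])+40]);print("grey lowest rows",sorted(zip((ys+int(u[1])-60).tolist(),(xs+int(u[0])-40).tolist()))[-12:])
```

```text
[ 556.39535018 -157.10667721  117.04129303] -0.13631914655234012
scene corner [233.3 226.6] tip,tcp,-60 [[231.9, 230.9], [231.6, 227.7], [230.0, 209.5]]
A [ 174  199   64   74 3522] [206.4 234.8]
B [ 174  199   64   74 3442] [205.9 235.3]
lost [[212, 200, 9, 8, 31], [225, 211, 8, 11, 53]]
gain []
grey lowest rows [(219, 230), (219, 231), (219, 232), (220, 228), (220, 229), (220, 230), (220, 231), (220, 232), (221, 228), (221, 230), (221, 231), (221, 232)]
side corner [302.5 176.3] tip,tcp,-60 [[304.0, 180.4], [304.2, 177.6], [305.2, 161.5]]
A [ 303  161   62   64 2932] [331.2 191.2]
B [ 303  162   62   63 2866] [331.7 191.8]
lost [[506, 0, 54, 18, 777], [343, 24, 43, 43, 1365], [304, 161, 28, 13, 81]]
gain []
grey lowest rows [(171, 309), (172, 293), (172, 294), (172, 303), (172, 304), (172, 305), (172, 306), (172, 307), (172, 308), (173, 303), (173, 306), (173, 307)]
```

```bash
python3 inch.py '0 0 2 0 0 0;0 0 4 0 0 0;0 0 4 0 0 0'
python3 - <<'E'
from h import *
import cv2
b=cv2.imread("pics/scene5.png");print("scene column profile BGR:")
for r in range(206,240,1): print(r,[b[r,c].tolist() for c in(228,231,234)])
E
```

```text
time: 16.5
position: [556.1, -157.0, 112.5]
orientation: [[-0.47, 0.883, -0.003], [0.883, 0.47, -0.002], [-0.0, -0.004, -1.0]]
ft_force: [-0.4, 0.4, -1.0]
gripper_width: -0.0
finger_force: 0.0
scene column profile BGR:
206 [[40, 38, 35], [34, 32, 34], [42, 37, 39]]
207 [[18, 24, 19], [37, 36, 31], [34, 34, 26]]
208 [[33, 29, 28], [39, 33, 27], [28, 22, 21]]
209 [[46, 45, 43], [39, 35, 32], [36, 29, 26]]
210 [[91, 93, 89], [44, 41, 40], [41, 39, 32]]
211 [[68, 69, 69], [101, 101, 99], [28, 22, 21]]
212 [[71, 69, 70], [117, 121, 118], [34, 25, 24]]
213 [[92, 95, 94], [109, 114, 113], [35, 32, 27]]
214 [[92, 95, 93], [112, 119, 118], [38, 28, 29]]
215 [[98, 101, 99], [128, 129, 127], [41, 43, 36]]
216 [[122, 125, 122], [122, 126, 125], [35, 34, 26]]
217 [[125, 127, 124], [124, 129, 127], [42, 42, 34]]
218 [[118, 126, 125], [124, 126, 124], [33, 31, 25]]
219 [[120, 128, 130], [125, 130, 131], [52, 34, 56]]
220 [[115, 122, 123], [124, 133, 133], [133, 77, 83]]
221 [[107, 95, 89], [111, 121, 125], [209, 121, 43]]
222 [[110, 63, 23], [95, 60, 32], [195, 113, 43]]
223 [[104, 57, 19], [139, 79, 31], [180, 103, 34]]
224 [[102, 64, 26], [181, 107, 42], [152, 88, 27]]
225 [[99, 62, 33], [198, 113, 45], [148, 86, 22]]
226 [[93, 54, 16], [196, 113, 43], [153, 90, 29]]
227 [[100, 60, 33], [191, 110, 48], [154, 89, 23]]
228 [[116, 70, 35], [190, 109, 39], [148, 84, 21]]
229 [[143, 82, 37], [188, 110, 48], [148, 87, 26]]
230 [[183, 108, 48], [162, 95, 35], [117, 71, 22]]
231 [[203, 119, 45], [155, 93, 38], [103, 59, 18]]
232 [[184, 106, 41], [150, 86, 33], [132, 78, 31]]
233 [[97, 57, 31], [154, 89, 35], [156, 89, 34]]
234 [[105, 57, 31], [151, 85, 33], [157, 93, 40]]
235 [[109, 66, 31], [143, 81, 30], [154, 90, 38]]
236 [[109, 60, 24], [138, 81, 38], [151, 88, 34]]
237 [[112, 65, 30], [100, 57, 26], [142, 83, 30]]
238 [[115, 69, 37], [93, 55, 23], [112, 68, 29]]
239 [[111, 66, 30], [133, 77, 36], [95, 55, 23]]
```

Run:
```python
from h import *
m=manip.camera_model("wrist");s=manip.state();R=np.array(s["orientation"]);p=np.array(s["position"])
print(m["intrinsics"][0],m["k1"])
for w,px in((85,[(180,260),(372,260)]),(50,[(220.5,250),(331,250)])):
    f=lambda x:(proj("wrist",[p+R@[x[0],x[2]-w/2,x[1]],p+R@[x[0],x[2]+w/2,x[1]]],m)-np.array(px)).ravel()
    q=least_squares(f,[0,0,0]);print(w,"tip x,z,yoff in tool",q.x.round(1),q.fun.round(1))
print(proj("wrist",[p+R@[x,0,z] for x in(-11,11) for z in(-10,0,11)],m).round())
```

```text
[321.94548679   0.         275.95073234] -0.011768012195009383
85 tip x,z,yoff in tool [  7.9 -38.2  -0.1] [-0.  0. -0. -0.]
50 tip x,z,yoff in tool [ 10.9 -34.   -0.2] [-0.  0. -0. -0.]
[[276. 270.]
 [276. 262.]
 [276. 254.]
 [276. 232.]
 [276. 225.]
 [276. 219.]]
```

The wrist picture and the missing contact both put the shut fingertips about 23 mm behind the TCP, not ahead of it. I'll confirm by touching the rim with the fingers shut.

```bash
python3 inch.py '0 0 3 0 0 0;0 0 6 0 0 0;0 0 8 0 0 0;0 0 8 0 0 0'; python3 inch.py '0 0 1 0 0 0;0 0 2 0 0 0;0 0 2 0 0 0';python3 inch.py '0 0 1 0 0 0;0 0 2 0 0 0;0 0 2 0 0 0'
```

```text
time: 16.9
position: [556.0, -157.0, 104.5]
orientation: [[-0.47, 0.883, -0.003], [0.883, 0.47, -0.002], [-0.0, -0.004, -1.0]]
ft_force: [0.5, 0.4, -0.5]
gripper_width: -0.2
finger_force: 0.0
time: 17.2
position: [556.3, -157.1, 102.9]
orientation: [[-0.47, 0.883, -0.002], [0.883, 0.47, -0.002], [-0.001, -0.003, -1.0]]
ft_force: [0.2, 0.1, 0.0]
gripper_width: 0.2
finger_force: 0.0
time: 17.5
position: [556.2, -157.1, 100.9]
orientation: [[-0.47, 0.883, -0.003], [0.883, 0.47, -0.002], [-0.001, -0.003, -1.0]]
ft_force: [-0.7, 0.7, 0.1]
gripper_width: 0.2
finger_force: 0.0
```

```bash
python3 inch.py '0 0 1 0 0 0;0 0 2 0 0 0;0 0 2 0 0 0'; python3 inch.py '0 0 1 0 0 0;0 0 2 0 0 0;0 0 2 0 0 0';python3 inch.py '0 0 1 0 0 0;0 0 2 0 0 0;0 0 2 0 0 0'
```

```text
time: 17.8
position: [556.2, -157.1, 98.9]
orientation: [[-0.47, 0.883, -0.003], [0.883, 0.47, -0.002], [-0.001, -0.003, -1.0]]
ft_force: [-0.2, -0.3, -0.5]
gripper_width: 0.2
finger_force: 0.0
time: 18.1
position: [556.2, -157.1, 96.8]
orientation: [[-0.47, 0.883, -0.003], [0.883, 0.47, -0.002], [-0.001, -0.003, -1.0]]
ft_force: [0.0, -1.2, 0.3]
gripper_width: -0.1
finger_force: 0.0
time: 18.4
position: [556.5, -157.2, 95.9]
orientation: [[-0.47, 0.883, -0.002], [0.883, 0.47, -0.002], [-0.001, -0.003, -1.0]]
ft_force: [-2.8, 0.2, 4.7]
gripper_width: 0.0
finger_force: 2.8
```

Contact at TCP z of about 96 puts the tips 26 mm behind the TCP. I'll open above the rim, go down to TCP z of about 83, and close.

```bash
python3 inch.py '0 0 -10 0 0 0;0 0 -20 0 0 0;0 0 -25 0 0 0';  python3 inch.py '0 0 0 0 0 0;0 0 0 0 0 0;0 0 0 0 0 0;0 0 0 0 0 0;0 0 0 0 0 0' 45; python3 inch.py '0 0 8 0 0 0;0 0 16 0 0 0;0 0 24 0 0 0;0 0 31 0 0 0;0 0 37 0 0 0'; python3 inch.py '0 0 0 0 0 0;0 0 0 0 0 0;0 0 0 0 0 0'
```

```text
time: 18.7
position: [557.3, -157.5, 121.8]
orientation: [[-0.47, 0.883, -0.0], [0.883, 0.47, -0.003], [-0.003, -0.002, -1.0]]
ft_force: [-0.0, -1.0, 0.6]
gripper_width: 0.2
finger_force: 0.0
time: 19.2
position: [556.1, -157.0, 119.6]
orientation: [[-0.47, 0.883, -0.003], [0.883, 0.47, -0.002], [-0.0, -0.004, -1.0]]
ft_force: [-0.1, 0.5, -0.4]
gripper_width: 45.0
finger_force: 0.0
time: 19.7
position: [555.9, -157.0, 81.9]
orientation: [[-0.47, 0.883, -0.003], [0.883, 0.47, -0.002], [0.0, -0.004, -1.0]]
ft_force: [0.7, -0.9, 0.7]
gripper_width: 44.9
finger_force: 0.0
time: 20.0
position: [556.7, -157.3, 83.5]
orientation: [[-0.47, 0.883, -0.002], [0.883, 0.47, -0.003], [-0.002, -0.003, -1.0]]
ft_force: [-1.1, 0.1, 0.3]
gripper_width: 45.4
finger_force: 0.0
```

```bash
python3 inch.py '0 0 0 0 0 0;0 0 0 0 0 0;0 0 0 0 0 0;0 0 0 0 0 0;0 0 0 0 0 0' 18; python3 inch.py '0 0 0 0 0 0;0 0 0 0 0 0;0 0 0 0 0 0;0 0 0 0 0 0' 3; python3 inch.py '0 0 0 0 0 0;0 0 0 0 0 0;0 0 0 0 0 0'
```

```text
time: 20.5
position: [556.3, -157.2, 83.1]
orientation: [[-0.47, 0.883, -0.002], [0.883, 0.47, -0.002], [-0.001, -0.003, -1.0]]
ft_force: [0.7, -0.8, 1.4]
gripper_width: 18.1
finger_force: 0.0
time: 20.9
position: [556.4, -157.3, 83.2]
orientation: [[-0.47, 0.883, -0.002], [0.883, 0.47, -0.002], [-0.001, -0.003, -1.0]]
ft_force: [-1.1, -0.6, 1.4]
gripper_width: 6.4
finger_force: 60.5
time: 21.2
position: [556.4, -157.3, 83.2]
orientation: [[-0.47, 0.883, -0.002], [0.883, 0.47, -0.002], [-0.001, -0.003, -1.0]]
ft_force: [-0.6, -0.7, 3.4]
gripper_width: 6.5
finger_force: 60.7
```

```bash
cat > peel.py <<'E'
from path import *
def peel(phis,lift=0,pz=6):
    s=manip.state();R=np.array(s["orientation"]);p=np.array(s["position"])
    P=tray([-70,-50,pz]);u=np.r_[R2(TY)@np.array([70,50.]),0];u/=np.linalg.norm(u);k=np.cross(u,[0,0,1])
    for f in phis:
        Q=Ro.from_rotvec(f*k).as_matrix();d=R.T@(Q@(p-P)+P+[0,0,lift*f]-p);rv=Ro.from_matrix(R.T@Q@R).as_rotvec()
        print(f,*d.round(1),*rv.round(3))
if __name__=="__main__": peel([.09,.18,.19],5)
E
python3 peel.py
```

```text
0.09 -0.1 0.2 -15.5 -0.089 -0.014 0.0
0.18 0.1 -0.9 -30.9 -0.178 -0.029 0.0
0.19 0.1 -1.1 -32.6 -0.188 -0.03 0.0
```

```bash
python3 inch.py '0 0 -3 -.018 -.003 0;0 0 -6 -.036 -.006 0;0 0 -9.3 -.054 -.009 0;0 .2 -12.4 -.072 -.012 0;0 .2 -15.5 -.089 -.014 0'; python3 inch.py '0 0 0 0 0 0;0 0 0 0 0 0'
python3 - <<'E'
from peel import *
peel([.05,.1],5)
E
```

```text
time: 21.7
position: [556.4, -157.2, 98.9]
orientation: [[-0.469, 0.879, 0.084], [0.883, 0.469, 0.027], [-0.015, 0.087, -0.996]]
ft_force: [1.2, -0.3, -1.2]
gripper_width: 5.9
finger_force: 60.1
time: 21.9
position: [556.6, -157.3, 98.9]
orientation: [[-0.469, 0.879, 0.083], [0.883, 0.468, 0.027], [-0.015, 0.086, -0.996]]
ft_force: [1.6, -0.5, -0.5]
gripper_width: 6.1
finger_force: 60.2
0.05 -0.1 0.3 -8.6 -0.049 -0.008 0.0
0.1 -0.1 0.2 -17.2 -0.099 -0.016 0.0
```

```bash
python3 inch.py '0 0 -3.4 -.02 -.003 0;0 .1 -6.8 -.04 -.006 0;0 .2 -10.2 -.06 -.01 0;0 .2 -13.7 -.08 -.013 0;0 .2 -17.2 -.099 -.016 0'; python3 inch.py '0 0 0 0 0 0;0 0 0 0 0 0;0 0 0 0 0 0'
python3 - <<'E'
from path import *
import cv2
s=manip.state();R=np.array(s["orientation"]);p=np.array(s["position"])
# predicted tray points if rigid in grip
Rg=np.c_[[-.47,.883,-.001],[.883,.47,-.003],[-.002,-.002,-1.]];pg=np.array([556.4,-157.3,83.2])
f=lambda x:p+R@(Rg.T@(tray(x)-pg))
pts={k:f(k+(34,)) for k in((70,50),(70,-50),(-70,50),(-70,-50))}
print({k:v.round(1).tolist() for k,v in pts.items()})
a=cv2.imread("pics/scene0.png");b=manip.get_image("scene");cv2.imwrite("pics/scene6.png",b)
bl=lambda i:cv2.inRange(cv2.cvtColor(i,cv2.COLOR_BGR2HSV),(98,110,40),(122,255,255))
A,B=bl(a),bl(b)
for n,M in(("lost",(A>0)&(B==0)),("gain",(A==0)&(B>0))):
    k,l,st,c=cv2.connectedComponentsWithStats(M.astype(np.uint8));print(n,[st[i].tolist() for i in range(1,k) if st[i,4]>10])
print(proj("scene",[tray((-85,-35,34)),f((-85,-35,34)),tray((55,65,34)),f((55,65,34)),tray((85,35,34)),f((85,35,34))]).round(1))
for M in(A,B): print([(c,np.where(M[:,c])[0].min(),np.where(M[:,c])[0].max()) for c in range(174,240,6)])
E
```

```text
time: 22.4
position: [555.1, -157.3, 116.0]
orientation: [[-0.467, 0.866, 0.178], [0.884, 0.464, 0.06], [-0.031, 0.185, -0.982]]
ft_force: [1.9, 0.3, -0.5]
gripper_width: 6.7
finger_force: 60.1
time: 22.7
position: [555.1, -157.4, 115.5]
orientation: [[-0.467, 0.866, 0.176], [0.884, 0.465, 0.059], [-0.03, 0.183, -0.983]]
ft_force: [1.5, -0.2, -0.2]
gripper_width: 5.9
finger_force: 60.2
{(70, 50): [552.9, -157.6, 154.6], (70, -50): [525.3, -253.1, 143.7], (-70, 50): [420.6, -117.0, 133.2], (-70, -50): [393.0, -212.5, 122.2]}
lost [[202, 199, 34, 29, 210]]
gain [[172, 197, 30, 21, 62]]
[[179.8 207.2]
 [178.1 206.8]
 [235.7 221.5]
 [231.9 211.2]
 [230.9 231.8]
 [227.  220.9]]
[(174, np.int64(215), np.int64(218)), (180, np.int64(207), np.int64(247)), (186, np.int64(205), np.int64(256)), (192, np.int64(203), np.int64(264)), (198, np.int64(201), np.int64(270)), (204, np.int64(199), np.int64(270)), (210, np.int64(200), np.int64(272)), (216, np.int64(201), np.int64(269)), (222, np.int64(208), np.int64(267)), (228, np.int64(214), np.int64(264)), (234, np.int64(221), np.int64(259))]
[(174, np.int64(213), np.int64(219)), (180, np.int64(206), np.int64(247)), (186, np.int64(203), np.int64(256)), (192, np.int64(200), np.int64(264)), (198, np.int64(198), np.int64(270)), (204, np.int64(202), np.int64(270)), (210, np.int64(207), np.int64(271)), (216, np.int64(208), np.int64(269)), (222, np.int64(219), np.int64(267)), (228, np.int64(220), np.int64(265)), (234, np.int64(227), np.int64(259))]
```

```bash
python3 inch.py '0 .7 -4 0 0 0;0 1.5 -8 0 0 0;-.4 2.2 -12 0 0 0;-.5 2.9 -16 0 0 0;-.6 3.7 -20 0 0 0'; python3 inch.py '-.3 2 -10 0 0 0;-.6 4 -20 0 0 0;-.9 5.5 -30 0 0 0;-1.2 7.4 -40 0 0 0;-1.5 9.2 -50 0 0 0';  python3 - <<'E'
from path import *
# final: tray centre (490,-25), bottom z 105, level, same yaw
s=manip.state()
Rg=np.c_[[-.47,.883,-.001],[.883,.47,-.003],[-.002,-.002,-1.]];pg=np.array([556.4,-157.3,83.2])
for c in ([490,-25,160],[490,-25,105]):
    p=pg+np.array(c)-[TC[0],TC[1],88]
    check([(Rg,p-8*Rg[:,2])])
E
```

```text
time: 23.25
position: [555.1, -157.5, 136.4]
orientation: [[-0.467, 0.866, 0.176], [0.884, 0.465, 0.059], [-0.031, 0.184, -0.983]]
ft_force: [0.4, -0.5, -1.8]
gripper_width: 5.8
finger_force: 60.1
time: 23.75
position: [555.2, -157.5, 188.1]
orientation: [[-0.467, 0.866, 0.177], [0.884, 0.465, 0.059], [-0.031, 0.184, -0.982]]
ft_force: [-0.2, -0.9, -2.3]
gripper_width: 6.1
finger_force: 60.1
q [-0.14  0.12  1.73 -0.    1.29 -0.62] err 0.0 maxstep 0.05 d [135.  77.  44.] rv [0.19 0.03 0.  ]
q [-0.14  0.18  1.78 -0.    1.18 -0.62] err 0.0 maxstep 0.05 d [137.  67.  98.] rv [0.19 0.03 0.  ]
```

```bash
python3 inch.py '27 15 9 .04 .006 0;54 31 18 .08 .012 0;81 46 26 .12 .018 0;108 62 35 .16 .024 0;135 77 44 .19 .03 0'; python3 inch.py '0 0 0 0 0 0;0 0 10 0 0 0;0 0 25 0 0 0;0 0 40 0 0 0;0 0 50 0 0 0'; python3 inch.py '0 0 0 0 0 0;0 0 0 0 0 0;0 0 0 0 0 0;0 0 0 0 0 0;0 0 0 0 0 0'
python3 - <<'E'
from path import *
import cv2
s=manip.state();R=np.array(s["orientation"]);p=np.array(s["position"])
Rg=np.c_[[-.47,.883,-.001],[.883,.47,-.003],[-.002,-.002,-1.]];pg=np.array([556.4,-157.3,83.2])
f=lambda x:p+R@(Rg.T@(tray(x)-pg));O=f((0,0,0));print("tray origin",O.round(1),"z axis",(f((0,0,1))-O).round(3))
V=[(-85,35),(-55,65),(55,65),(85,35),(85,-35),(55,-65),(-55,-65),(-85,-35)]
for n in("scene","side"):
    b=manip.get_image(n);cv2.imwrite(f"pics/{n}7.png",b)
    h=cv2.cvtColor(b,cv2.COLOR_BGR2HSV);B=cv2.inRange(h,(98,110,40),(122,255,255))
    poly=proj(n,[f(v+(z,)) for v in V for z in(12,34)]);hull=cv2.convexHull(poly.astype(np.float32));print(n,"pred tray bbox",poly.min(0).round(),poly.max(0).round())
    k,l,st,c=cv2.connectedComponentsWithStats(B);print([st[i].tolist() for i in range(1,k) if st[i,4]>200])
    # green jar
    G=cv2.inRange(h,(45,40,50),(95,255,255));k,l,st,c=cv2.connectedComponentsWithStats(G);i=1+st[1:,4].argmax();print("jar",st[i],proj(n,[[520,147,0],[520,147,74]]).round())
E
```

```text
time: 24.25
position: [567.0, 1.5, 154.4]
orientation: [[-0.47, 0.883, -0.004], [0.883, 0.47, -0.004], [-0.002, -0.006, -1.0]]
ft_force: [0.7, -0.4, -1.4]
gripper_width: 6.4
finger_force: 60.1
time: 24.75
position: [564.8, -0.9, 101.3]
orientation: [[-0.468, 0.883, -0.007], [0.883, 0.468, -0.003], [0.001, -0.007, -1.0]]
ft_force: [-0.4, 1.0, -1.4]
gripper_width: 5.9
finger_force: 60.1
time: 25.25
position: [566.7, 0.0, 104.4]
orientation: [[-0.47, 0.883, -0.003], [0.883, 0.47, -0.003], [-0.002, -0.004, -1.0]]
ft_force: [-0.7, 0.3, -1.6]
gripper_width: 6.3
finger_force: 60.1
tray origin [490.1 -25.7 109.3] z axis [0.001 0.001 1.   ]
scene pred tray bbox [218. 170.] [278. 214.]
[[219, 171, 57, 43, 1620], [175, 205, 63, 68, 3131], [285, 237, 31, 23, 216]]
jar [   0    0  152   72 7071] [[294. 204.]
 [294. 185.]]
side pred tray bbox [278. 185.] [346. 238.]
[[343, 24, 43, 28, 858], [281, 167, 83, 72, 3663]]
jar [265 273  20  20 312] [[276. 286.]
 [276. 270.]]
```

```bash
python3 -c "
from workcell import manip
print(manip.job_done())"
```

```text
the job is handed in; nothing more can be done
None
```

I handed the job in at about 25 s, without a verdict: the jar is upright and released, the top tray was peeled off by corner 0, and it is held level about 109 mm above the table, about 175 mm from the jar.

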